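Reset the tripped cut-out on the bench power box

TASK

One of the three cut-outs on the lab bench's power box has tripped: its lever stands upright and its orange flag shows. Reset it: push that lever fully off, towards the red dot, until it comes up against its stop and the orange flag has gone in under its hood, then throw it on, towards the green dot, until it latches, and let go. Push firmly but gently (the stop must be felt for, not leaned on: stay below 14 N), leave the other two levers on, and do not disturb the tube rack or the flask.

Things in the scene. Friction and masses are not known exactly. Their poses are not given: they have to be found in the camera images.
- breaker: The tripped cut-out: a fixed white module, 120 (x) x 68 (y) x 63 (z) mm, in a row of three alike, 78 mm apart along y, in any of the three places, on a grey box 150 x 260 x 40 mm. Origin: centre of its underside. Its x runs from the red dot (off, x = -51 mm) to the green dot (on, x = +51 mm); z up. Its lever rises through its top and swings in its x-z plane.
- breaker_pivot (a point): Axis of the tripped cut-out's lever: 38 mm above the module's underside, 25 mm below its top; axes as the module's. Forces to expect 50 mm above it (less higher up, more lower down): towards off under 2 N, then 6 to 10 N while the reset carriage moves, then the hard stop; towards on after a reset, up to about 6 N to pass the latch, then the end stop.
- lever_top (a point): Centre of the top end of the tripped cut-out's black lever, 95 mm from the pivot, 70 mm above the module's top when upright. The lever is a stem 12 mm (along x) x 14 mm (along y), 24 mm wide along y over its last 20 mm. Turns with the lever.
- breaker_lever (a joint): Angle of the tripped lever (rad): 0 upright, negative to off, positive to on, end stop 0.64. A spring (0.15 N m/rad) returns it upright. Towards off it meets the reset carriage between -0.03 and -0.42 and its hard stop between -0.39 and -0.86, which differs per unit and cannot be seen. Thrown on after a reset it clicks past 0.35 and stays at about 0.5; without a reset it springs back.
- breaker_flag (a joint): Travel of the orange trip flag in its window, beside the lever on the module's -y side (m): 0 tripped (8 mm orange tab in sight), 0.007 reset (slid towards module +x, in under its grey hood). It is moved only by the lever being pushed off, and stays where it is left.
- neighbour_a: Another cut-out module of the same make and size, its lever on; not to be touched.
- neighbour_b: The third cut-out module, same make and size, its lever on; not to be touched.
- neighbour_a_lever (a joint): Lever angle of that module (rad): on at about 0.55, leaning to module +x.
- neighbour_b_lever (a joint): Lever angle of that module (rad): on at about 0.55, leaning to module +x.
- tube_rack_center (a point): Centre of a loose white rack of blue-capped tubes, 70 x 130 x 85 mm, standing on the bench beside the power box.
- flask_center (a point): Centre of a loose amber conical flask, 72 mm across, 104 mm high, standing on the bench on the other side of the power box.

How it is judged:
On the way, in this order (a step that is already met when the one before it is completed fails the run):
1. the tripped lever has been pushed fully off: the flag is in under its hood (value of joint breaker_flag above 0.0064 m and value of joint breaker_lever below -0.3 rad), for 0.1 s.
2. the lever has been thrown on (value of joint breaker_lever above 0.42 rad), for 0.2 s.
At the end, for the whole second after the job is handed in: The tripped cut-out's lever stays latched on by itself (angle above 0.42 rad) with its flag in (above 5 mm), the other two levers are still on (above 0.4 rad), and rack and flask stand within 15 mm of where they were (value of joint breaker_lever above 0.42 rad and value of joint breaker_flag above 0.005 m and value of joint each of neighbour_a_lever, neighbour_b_lever above 0.4 rad and distance of each of tube_rack_center, flask_center from where it was at the start of the episode below 0.015 m); the robot touches nothing.
It fails at once if the tripped cut-out was pushed with more than 14 N (contact force between any of the fingers, the arm and breaker above 14 N).
It fails at once if another cut-out's lever was moved from on (value of joint any of neighbour_a_lever, neighbour_b_lever below 0.35 rad).
It fails at once if the tube rack or the flask was displaced by more than 20 mm (distance of any of tube_rack_center, flask_center from where it was at the start of the episode above 0.02 m).
It also fails if it takes over 72 s, if anything falls off the work surface, if the arm or the gripper's body presses on something with over 40 N, if the wrist force passes 120 N, or if a joint passes its speed limit or range.

ROBOT

A 7-joint arm with a two-finger parallel gripper is mounted at the origin on the work surface. World frame = base frame: x ahead of the robot, y to its left, z up, the work surface at z = 0. Lengths are in m, angles in rad, forces in N, time in s.
With the tool pointing down it reaches from about 0.425 to 0.925 m from the base axis. Payload 6.8 kg.
Tool frame: the origin (TCP) lies between the finger pads; the fingertips stand 17 mm ahead of it and the grasp point (between the pads) lies 2 mm behind it; z points along the fingers, y is the direction in which the jaws open and shut (so a half turn about z gives the same grasp; the last joint's range is limited). The gripper opens to 85 mm and grips with 20 to 120 N. Pads are 22 mm wide; open, the fingers measure 114 mm over their backs; the gripper's body (76 mm by 85 mm) begins 54 mm behind the grasp point. The pads swing forward as they close: fully open they stand 13 mm farther back than shut.
Start: joints at [-1.239, 0.477, 0.022, 1.555, -0.011, 1.109, -0.083], TCP at [0.287, 0.611, 0.248] pointing down, gripper open.
Joint ranges: [-2.96, 2.96], [-0.34, 2.1], [-1.41, 1.46], [0.24, 2.44], [-1.37, 4.51], [0.17, 1.92], [-2.96, 2.96]. Speed limits (rad/s): [2.39, 2.39, 3.14, 3.14, 3.14, 3.14, 3.14].

INTERFACE

Orientations are given as a unit quaternion [w, x, y, z].
In Python, from station import bot gives the robot as it stands. The module is installed in compiled form; this text tells all that it offers.
- The arm moves only by the tool carry_out, never from a script. Its argument "moves" is a list of rows, each a list of 3 entries, a list of its own where there are three numbers: the turn, a rotation vector about the tool's x, y, z in degrees, then the shift along the tool's x, y, z in cm, then the finger opening in cm, from 0 to 8.54. A call has 1 to 5 rows; each row is the pose to reach, as a shift and turn from the pose commanded when the call began, along the tool's axes at that moment; what a row does not reach only later rows make up. A row lasts 1/8 s, in which the tool goes at most 62.5 mm and 10.7 degrees, less where a joint would pass 70% of its speed; a pose out of reach is approached as far as the arm can. A call with a gripper value outside its range is refused whole. The fingers move at their own pace and stop on an object; "newtons" is the grip in N (left out, the last holds). Time passes only in rows, so rows that repeat a pose let the fingers close. It gives the time, the measured TCP pose, the force and the opening at its end, in the units of the state.
- bot.get_obs(): the state, without advancing time (a new reading comes with each control period).
- bot.read_camera(name): name is "scene" or "side" or "wrist"; returns the picture (480x640x3 uint8, red, green, blue); there is no depth.
- bot.camera_info(name): a dict with "vertical_fov" (degrees; the focal length in pixels is half the picture's height over the tangent of half this angle, whatever the lens; pixels are square), "cx", "cy" (the principal point, pixels), "position" and "attitude" of the camera in the world. Camera axes: x right, y up, looking along -z (the intrinsics and any distortion apply to the point x, -y, -z); pixel columns grow to the right and rows downward; lengths in m; the calibration is good to about 2 mm. A picture is of the moment at which its call begins: read the wrist's pose just before it. camera_info takes no time and is no camera call; for the wrist camera it gives the pose at the moment of the call.
- bot.hand_in(): hands the job in, once; it reports no verdict.
Trained networks look in the newest picture that a camera, given by its name, has taken for a name from the list of things; names that differ only in an ending like _2 or _b are one class to them, and where a whole thing is asked for, a point or a joint stands for the part that bears it (a point fixed in the world has none). Each returns a list of dicts, best first, with "score" (0 to 1); they miss things now and then, are a little off and sometimes report something else, mostly with a low value. They report only what shows in the picture. A call takes as long as a camera call.
- bot.silhouettes(label, camera): "region" (480x640 bool, what is visible of it) and "location" ([column, row] in pixels, amid what is visible of it).
The state is a dict: "t": time; "q": joint angles; "joint_vel": joint speeds; "joint_torque": joint torques, N m; "eef_pos": TCP position; "tool_rot": TCP orientation; "contact_force": force on the tool from outside, world axes, zero at the start; "torque": the same for the moment, N m; "gripper_width": opening from 0.0 (shut) to 1.0 (fully open).
Only numpy, scipy, OpenCV 4.12 (cv2) and the standard library are available. Lean on these libraries where they do the work, as an engineer would, in place of code of your own. Each camera call takes 0.05 s, during which the arm holds its last target. There are 200 camera calls.

## Working session

There is one attempt and no reset: what is moved stays moved. The work goes in short steps, Python scripts to look and compute and a tool call to move; the robot and the scene stay as the last step left them, time stands still between calls to the robot, and variables do not carry over. Pictures are saved under pics/ and viewed, about 8 in all and at most 12, crops included, and the job is handed in when it is done.

Besides the shell and the picture viewer there is one more tool, called after "Call:" by a JSON object that holds its "fn" and its "kwargs", one argument or row to a line. carry_out: Moves the arm, as the interface text tells. Its arguments: {"type":"object","properties":{"moves":{"type":"array"},"newtons":{"type":"number"}},"required":["moves"]}

```bash
mkdir -p pics; python3 - <<'E'
from station import bot
import cv2
o=bot.get_obs();print({k:o[k] for k in("t","eef_pos","tool_rot","contact_force","gripper_width")})
for c in("scene","side"):
    im=bot.read_camera(c);cv2.imwrite(f"pics/{c}0.png",im[:,:,::-1]);print(c,bot.camera_info(c))
    for l in("breaker","lever_top","neighbour_a","breaker_flag","tube_rack_center","flask_center"):
        print(l,[(round(d["score"],2),[round(float(v)) for v in d["location"]],int(d["region"].sum())) for d in bot.silhouettes(l,c)[:4]])
E
```

```text
{'t': 0.0, 'eef_pos': array([0.28715025, 0.61025287, 0.24729071]), 'tool_rot': array([-1.27774499e-04,  2.18122410e-01,  9.75920972e-01, -9.24400706e-04]), 'contact_force': array([-0.6865195 , -0.21532556,  0.52263657]), 'gripper_width': 1.0049145926504617}
scene {'vertical_fov': 57.750541289191375, 'cx': 319.21112374094645, 'cy': 244.84631549909744, 'position': array([0.99719631, 0.07865286, 0.73882688]), 'attitude': array([0.64346016, 0.18812357, 0.20907617, 0.71193799])}
breaker [(0.74, [321, 263], 3056)]
lever_top [(0.62, [320, 237], 317)]
neighbour_a [(0.92, [368, 257], 3081), (0.58, [277, 263], 3073)]
breaker_flag []
tube_rack_center [(0.94, [444, 269], 3528)]
flask_center [(0.63, [198, 303], 1544)]
side {'vertical_fov': 45.128617082424846, 'cx': 317.81630801762213, 'cy': 236.1920221472094, 'position': array([ 0.2414209 , -0.76753743,  0.79714865]), 'attitude': array([ 0.86813575,  0.43795331, -0.09579261, -0.21298122])}
breaker [(0.61, [300, 252], 2077), (0.28, [394, 333], 1654)]
lever_top [(0.54, [305, 233], 278)]
neighbour_a [(0.91, [274, 235], 1833), (0.84, [328, 286], 3438)]
breaker_flag []
tube_rack_center [(0.94, [242, 221], 1605)]
flask_center [(0.97, [396, 332], 1605), (0.42, [329, 283], 3484)]
```

View pics/scene0.png

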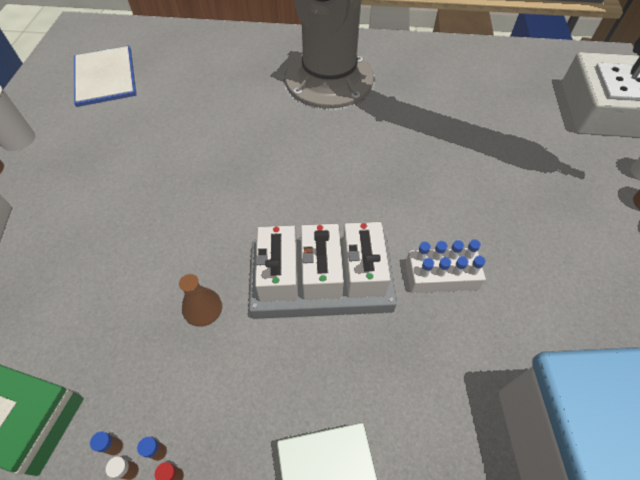

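View pics/side0.png

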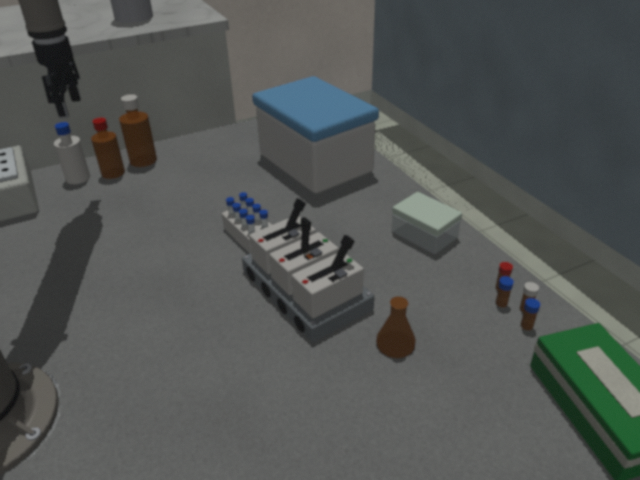

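The scene view shows three modules. The middle one is tripped: its lever is upright at about (320,237), with orange showing at about (308,253). Red dots are at the top (module +x ≈ world +x). The rack is on the right at (444,269) and the flask on the left at (200,300). The side view agrees, with the upright lever at (305,233).

```bash
python3 - <<'E'
import cv2,numpy as np
a=cv2.imread("pics/scene0.png")[205:325,240:400];b=cv2.imread("pics/side0.png")[185:335,230:380]
a=cv2.resize(a,(800,600),interpolation=cv2.INTER_CUBIC);b=cv2.resize(b,(600,600),interpolation=cv2.INTER_CUBIC)
cv2.imwrite("pics/a1.png",a);cv2.imwrite("pics/b1.png",b)
E
```

```text
(no output)
```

View pics/a1.png

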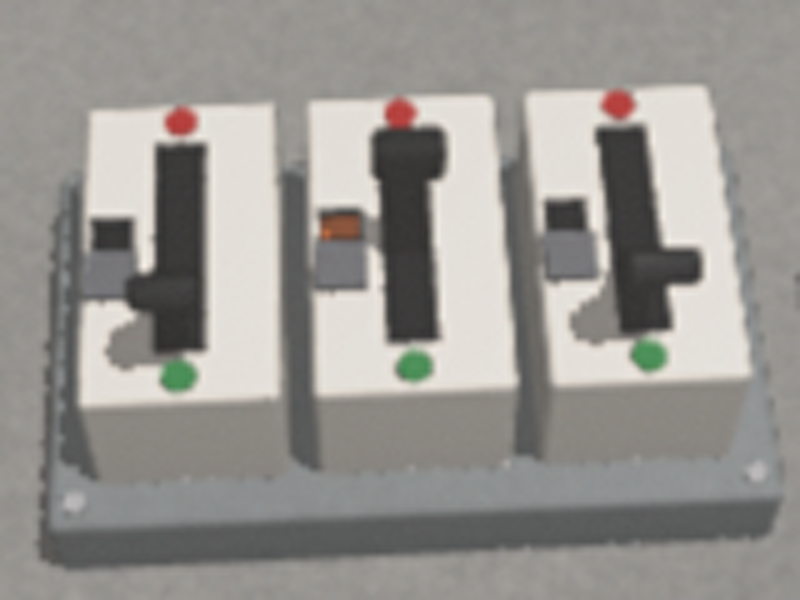

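View pics/b1.png

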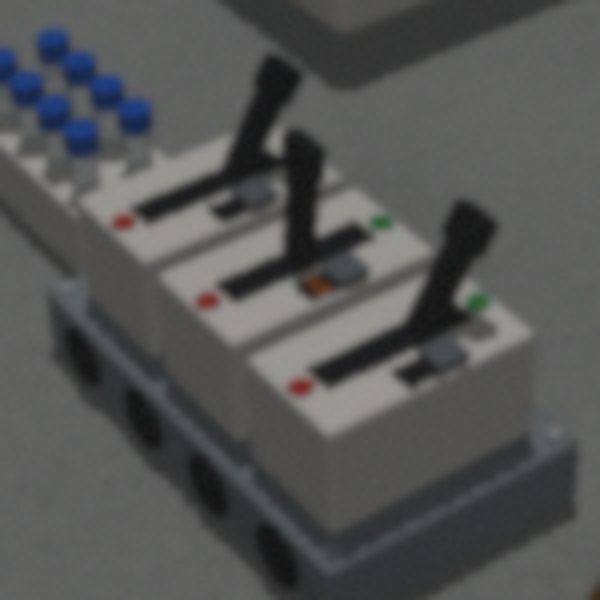

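In the crops, the middle module's dots are at scene pixels (320,227) red and (323,278) green, and side pixels (282,260) red and (325,240) green. The orange tab sits beside the lever. Next I measure the pose from all the dots.

```bash
cat > h.py <<'E'
import numpy as np
from scipy.spatial.transform import Rotation as R
def rot(q): return R.from_quat(np.roll(q,-1))
def ray(i,uv):
    f=240/np.tan(np.radians(i["vertical_fov"])/2)
    d=np.c_[(uv[:,0]-i["cx"])/f,-(uv[:,1]-i["cy"])/f,-np.ones(len(uv))]
    return rot(i["attitude"]).apply(d)
def proj(i,p):
    f=240/np.tan(np.radians(i["vertical_fov"])/2)
    c=rot(i["attitude"]).inv().apply(np.atleast_2d(p)-i["position"])
    return np.c_[i["cx"]-f*c[:,0]/c[:,2],i["cy"]+f*c[:,1]/c[:,2]]
E
python3 - <<'E'
from station import bot
from h import *
from scipy.optimize import least_squares
sc,si=bot.camera_info("scene"),bot.camera_info("side")
U=np.array([[181,122],[179,376],[400,112],[414,366],[618,104],[649,355]])/5+[240,205]-.4
V=np.array([[300,387],[478,302],[207,300],[381,222],[123,222]])/4+[230,185]-.4
M=np.array([[sx*.051,k*.078,0] for k in(-1,0,1) for sx in(-1,1)])
def P(p): return R.from_rotvec([0,0,p[3]]).apply(M)+p[:3]
for nm,g in (("scene",lambda p:proj(sc,P(p))-U),("side",lambda p:proj(si,P(p))[:5]-V),("both",lambda p:np.r_[proj(sc,P(p))-U,proj(si,P(p))[:5]-V])):
    r=least_squares(lambda p:g(p).ravel(),[.6,0,.103,0]);print(nm,r.x.round(4),np.abs(r.fun).max().round(2))
p=r.x;L=[p[0],p[1],.173]
print("pred top px",proj(sc,L),proj(si,L), "front-face top of lever seen scene~(321.5,231-240), side (306,220)")
E
```

```text
scene [0.605  0.0411 0.1032 0.1493] 0.2
side [0.605  0.0381 0.106  0.1484] 0.18
both [0.6057 0.0409 0.104  0.1498] 0.4
pred top px [[320.9450313  228.65638682]] [[302.04190091 220.69698823]] front-face top of lever seen scene~(321.5,231-240), side (306,220)
```

```bash
cat >> h.py <<'E'
def target(o,pos,yaw):
    """shift (cm) and turn (deg) in tool axes from pose o to a tool-down pose with tool y at yaw"""
    T=rot(o["tool_rot"]); y=np.array([np.cos(yaw),np.sin(yaw),0]); z=np.array([0,0,-1.])
    G=R.from_matrix(np.c_[np.cross(y,z),y,z])
    return (T.inv()*G).as_rotvec(degrees=True).round(2), (T.inv().apply(np.array(pos)-o["eef_pos"])*100).round(2)
E
python3 - <<'E'
from station import bot
from h import *
o=bot.get_obs(); sc=bot.camera_info("scene")
print(target(o,[.6055,.040,.248],.149))
d=ray(sc,np.array([[468,375.],[500,395]]));c=sc["position"];print("box corner z=0",c-d*(c[2]/d[:,2:]))
E
```

```text
(array([ 0.  , -0.  , 56.26]), array([-5.309e+01, -3.810e+01,  3.000e-02]))
box corner z=0 [[0.76087272 0.30671224 0.        ]
 [0.78889929 0.35652862 0.        ]]
```

Call:
{"fn": "carry_out", "kwargs": {
  "moves": [
    [[0, 0, 5], [-4.7, -3.4, 0], 5],
    [[0, 0, 10], [-9.4, -6.8, 0], 5],
    [[0, 0, 15], [-14.1, -10.2, 0], 5],
    [[0, 0, 20], [-18.8, -13.6, 0], 5],
    [[0, 0, 25], [-23.5, -17, 0], 5]
  ]
}}

```text
t: 1.32
eef_pos: [0.4285, 0.3552, 0.2487]
tool_rot: [0.0, 0.425, 0.905, 0.0]
contact_force: [1.3, -0.2, -0.7]
gripper_width: 0.586
```

```bash
python3 -c "
from station import bot
from h import *
print(target(bot.get_obs(),[.6055,.040,.248],.149))"
```

```text
(array([ 4.00e-02, -2.00e-02,  3.11e+01]), array([-35.57,  -6.48,   0.05]))
```

Call:
{"fn": "carry_out", "kwargs": {
  "moves": [
    [[0, 0, 5], [-5.5, -1, 0], 5],
    [[0, 0, 10], [-11, -2, 0], 5],
    [[0, 0, 15], [-16.5, -3, 0], 5],
    [[0, 0, 20], [-22, -4, 0], 5],
    [[0, 0, 25], [-27.5, -5, 0], 5]
  ]
}}

```text
t: 1.95
eef_pos: [0.566, 0.1121, 0.2487]
tool_rot: [0.0, 0.611, 0.792, 0.0]
contact_force: [0.8, 0.4, -0.0]
gripper_width: 0.583
```

```bash
python3 -c "
from station import bot
from h import *
print(target(bot.get_obs(),[.6055,.040,.248],.149))"
```

```text
(array([ 0.05, -0.02,  6.12]), array([-7.98,  1.99,  0.06]))
```

Call:
{"fn": "carry_out", "kwargs": {
  "moves": [
    [[0, 0, 3], [-4, 1, 0], 5],
    [[0, 0, 6.1], [-8, 2, 0], 5],
    [[0, 0, 6.1], [-8, 2, 0], 5],
    [[0, 0, 6.1], [-8, 2, 0], 5]
  ]
}}

```text
t: 2.45
eef_pos: [0.6048, 0.0422, 0.2482]
tool_rot: [-0.0, 0.651, 0.759, 0.0]
contact_force: [-0.2, 1.1, -0.8]
gripper_width: 0.588
```

```bash
python3 - <<'E'
from station import bot
from h import *
import cv2
o=bot.get_obs();print(target(o,[.6055,.040,.157],.149),o["contact_force"])
i=bot.camera_info("wrist");im=bot.read_camera("wrist");cv2.imwrite("pics/w1.png",im[:,:,::-1])
u=np.array([np.cos(.149),np.sin(.149),0]);c=np.array([.6055,.04,.103])
print(proj(i,[c-.051*u,c+.051*u,c+[0,0,.07]]).round(0))
print([(d["score"],d["location"]) for d in bot.silhouettes("lever_top","wrist")])
E
```

```text
(array([-0.02, -0.04,  0.21]), array([-0.23,  0.04,  9.12])) [-0.21895092  1.07875002 -0.81129502]
[[245. 234.]
 [399. 235.]
 [322. 270.]]
[(0.59, [331.4, 256.3])]
```

View pics/w1.png

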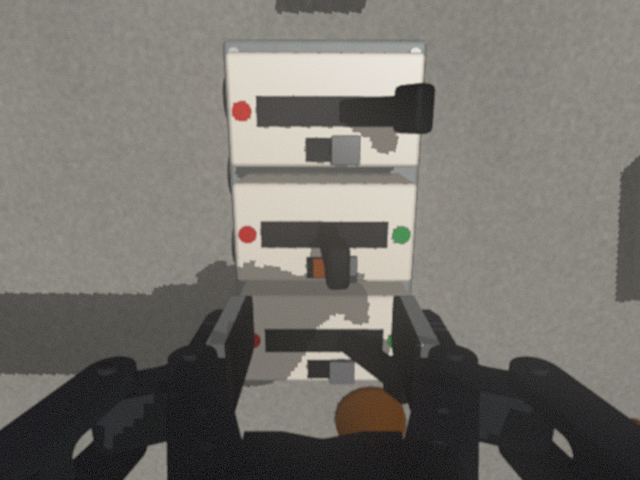

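The wrist view confirms it: the middle dots at (248,234) and (401,235) are within 3 px of prediction. The lever top at (338,270) leans about 8 mm to on, and the jaws straddle it. Descending.

Call:
{"fn": "carry_out", "kwargs": {
  "moves": [
    [[0, 0, 0.2], [-0.2, 0.5, 3], 5],
    [[0, 0, 0.2], [-0.2, 0.5, 6], 5],
    [[0, 0, 0.2], [-0.2, 0.5, 8], 5],
    [[0, 0, 0.2], [-0.2, 0.5, 9.1], 5],
    [[0, 0, 0.2], [-0.2, 0.5, 9.1], 5]
  ]
}}

```text
t: 3.18
eef_pos: [0.6098, 0.041, 0.1569]
tool_rot: [-0.0, 0.652, 0.758, -0.0]
contact_force: [-0.4, 0.3, 0.7]
gripper_width: 0.585
```

Call:
{"fn": "carry_out", "kwargs": {
  "moves": [
    [[0, 0, 0], [0, -0.5, 0], 5],
    [[0, 0, 0], [0, -1, 0], 5],
    [[0, 0, 0], [0, -1.4, 0], 5],
    [[0, 0, 0], [0, -1.8, 0], 5],
    [[0, 0, 0], [0, -2, 0], 5]
  ]
}}

```text
t: 3.8
eef_pos: [0.5903, 0.0371, 0.1575]
tool_rot: [0.0, 0.653, 0.758, 0.0]
contact_force: [1.0, -1.0, -0.1]
gripper_width: 0.581
```

Call:
{"fn": "carry_out", "kwargs": {
  "moves": [
    [[0, 0, 0], [0, -0.2, 0], 5],
    [[0, 0, 0], [0, -0.4, 0], 5],
    [[0, 0, 0], [0, -0.5, 0], 5]
  ]
}}

```text
t: 4.18
eef_pos: [0.5855, 0.0365, 0.1573]
tool_rot: [0.0, 0.653, 0.758, 0.0]
contact_force: [-0.6, -0.1, 0.3]
gripper_width: 0.587
```

Call:
{"fn": "carry_out", "kwargs": {
  "moves": [
    [[0, 0, 0], [0, -0.2, 0], 5],
    [[0, 0, 0], [0, -0.4, 0], 5],
    [[0, 0, 0], [0, -0.5, 0], 5]
  ]
}}

```text
t: 4.55
eef_pos: [0.5805, 0.0357, 0.1573]
tool_rot: [-0.0, 0.653, 0.758, 0.0]
contact_force: [0.4, 0.9, 0.8]
gripper_width: 0.583
```

Call:
{"fn": "carry_out", "kwargs": {
  "moves": [
    [[0, 0, 0], [0, -0.2, 0], 5],
    [[0, 0, 0], [0, -0.4, 0], 5]
  ]
}}

```text
t: 4.8
eef_pos: [0.5765, 0.0351, 0.1572]
tool_rot: [-0.0, 0.653, 0.758, -0.0]
contact_force: [0.4, 0.5, -0.4]
gripper_width: 0.584
```

Call:
{"fn": "carry_out", "kwargs": {
  "moves": [
    [[0, 0, 0], [0, -0.2, 0], 5],
    [[0, 0, 0], [0, -0.3, 0], 5]
  ]
}}

```text
t: 5.05
eef_pos: [0.5738, 0.0347, 0.1573]
tool_rot: [0.0, 0.653, 0.758, 0.0]
contact_force: [2.4, -0.2, -0.4]
gripper_width: 0.583
```

Call:
{"fn": "carry_out", "kwargs": {
  "moves": [
    [[0, 0, 0], [0, -0.2, 0], 5],
    [[0, 0, 0], [0, -0.3, 0], 5]
  ]
}}

```text
t: 5.3
eef_pos: [0.5715, 0.0344, 0.1576]
tool_rot: [0.001, 0.653, 0.758, 0.001]
contact_force: [5.2, 1.1, -1.3]
gripper_width: 0.589
```

Call:
{"fn": "carry_out", "kwargs": {
  "moves": [
    [[0, 0, 0], [0, -0.1, 0], 5],
    [[0, 0, 0], [0, -0.1, 0], 5]
  ]
}}

```text
t: 5.55
eef_pos: [0.5707, 0.0343, 0.1577]
tool_rot: [0.001, 0.653, 0.758, 0.001]
contact_force: [5.4, 0.3, -2.1]
gripper_width: 0.588
```

Call:
{"fn": "carry_out", "kwargs": {
  "moves": [
    [[0, 0, 0], [0, -0.1, 0], 5],
    [[0, 0, 0], [0, -0.1, 0], 5]
  ]
}}

```text
t: 5.8
eef_pos: [0.5701, 0.0342, 0.1578]
tool_rot: [0.001, 0.653, 0.758, 0.001]
contact_force: [5.5, 1.0, -1.9]
gripper_width: 0.587
```

Call:
{"fn": "carry_out", "kwargs": {
  "moves": [
    [[0, 0, 0], [0, -0.1, 0], 5],
    [[0, 0, 0], [0, -0.1, 0], 5]
  ]
}}

```text
t: 6.05
eef_pos: [0.5694, 0.0342, 0.1579]
tool_rot: [0.001, 0.653, 0.758, 0.001]
contact_force: [7.6, 1.3, -3.6]
gripper_width: 0.584
```

```bash
cat >> h.py <<'E'
def snap(name):
    from station import bot
    import cv2
    a=bot.read_camera("scene")[205:305,270:370,::-1];b=bot.read_camera("side")[200:300,250:350,::-1]
    r=lambda x:cv2.resize(x,(400,400),interpolation=cv2.INTER_CUBIC)
    w=cv2.resize(bot.read_camera("wrist")[200:300,210:430,::-1],(440,200));w=cv2.copyMakeBorder(w,0,0,0,360,cv2.BORDER_CONSTANT)
    cv2.imwrite(f"pics/{name}.png",np.vstack([np.hstack([r(a),r(b)]),w]))
    print([bot.get_obs()["contact_force"].round(1) for _ in range(1)])
E
python3 -c "
from h import *
snap('s1')"
```

```text
[array([ 7.6,  1.5, -2.1])]
```

View pics/s1.png

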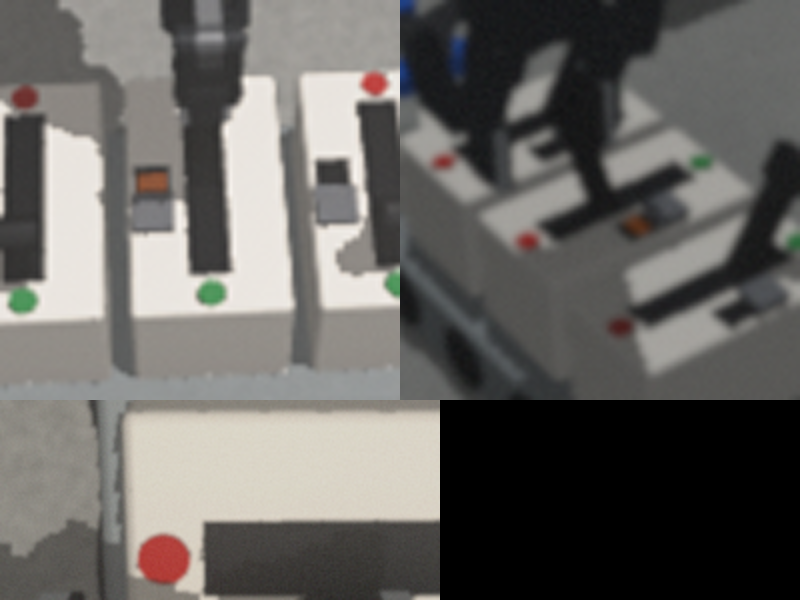

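Lever leans off about 0.3 rad, the flag is still fully orange, and the force is about 8 N: the carriage phase is just starting. For more margin I'll back off, take hold 1 cm higher, and follow the arc.

Call:
{"fn": "carry_out", "kwargs": {
  "moves": [
    [[0, 0, 0], [0, 0.6, 0], 5],
    [[0, 0, 0], [0, 0.6, -1], 5],
    [[0, 0, 0], [0, 0.3, -1], 5],
    [[0, 0, 0], [0, 0.1, -1], 5],
    [[0, 0, 0], [0, 0, -1], 5]
  ]
}}

```text
t: 6.82
eef_pos: [0.5683, 0.0338, 0.1677]
tool_rot: [0.001, 0.653, 0.758, 0.001]
contact_force: [3.7, 0.4, 0.6]
gripper_width: 0.586
```

Call:
{"fn": "carry_out", "kwargs": {
  "moves": [
    [[0, 0, 0], [0, -0.1, 0.03], 5],
    [[0, 0, 0], [0, -0.2, 0.06], 5]
  ]
}}

```text
t: 7.08
eef_pos: [0.5669, 0.0336, 0.1673]
tool_rot: [0.001, 0.653, 0.758, 0.001]
contact_force: [4.4, 1.1, 3.6]
gripper_width: 0.584
```

Call:
{"fn": "carry_out", "kwargs": {
  "moves": [
    [[0, 0, 0], [0, -0.1, 0.03], 5],
    [[0, 0, 0], [0, -0.2, 0.06], 5]
  ]
}}

```text
t: 7.32
eef_pos: [0.5654, 0.0334, 0.167]
tool_rot: [0.001, 0.653, 0.758, 0.001]
contact_force: [6.1, -0.2, 4.0]
gripper_width: 0.591
```

Call:
{"fn": "carry_out", "kwargs": {
  "moves": [
    [[0, 0, 0], [0, -0.1, 0.01], 5],
    [[0, 0, 0], [0, -0.2, 0.02], 5]
  ]
}}

```text
t: 7.58
eef_pos: [0.5634, 0.0331, 0.1666]
tool_rot: [0.001, 0.653, 0.758, 0.001]
contact_force: [5.9, 0.3, 2.8]
gripper_width: 0.585
```

Call:
{"fn": "carry_out", "kwargs": {
  "moves": [
    [[0, 0, 0], [0, -0.1, 0.02], 5],
    [[0, 0, 0], [0, -0.2, 0.04], 5]
  ]
}}

```text
t: 7.82
eef_pos: [0.5604, 0.0326, 0.1658]
tool_rot: [0.001, 0.653, 0.758, 0.0]
contact_force: [4.2, 0.4, 3.2]
gripper_width: 0.585
```

Call:
{"fn": "carry_out", "kwargs": {
  "moves": [
    [[0, 0, 0], [0, -0.1, 0.02], 5],
    [[0, 0, 0], [0, -0.2, 0.04], 5]
  ]
}}

```text
t: 8.07
eef_pos: [0.5579, 0.0323, 0.1651]
tool_rot: [0.0, 0.653, 0.758, 0.0]
contact_force: [4.5, 1.0, 1.8]
gripper_width: 0.584
```

Carriage is moving at a steady 5 N or so. Continuing in small steps, watching for the rise.

Call:
{"fn": "carry_out", "kwargs": {
  "moves": [
    [[0, 0, 0], [0, -0.1, 0.03], 5],
    [[0, 0, 0], [0, -0.2, 0.06], 5]
  ]
}}

```text
t: 8.32
eef_pos: [0.5561, 0.032, 0.1645]
tool_rot: [0.0, 0.653, 0.758, 0.0]
contact_force: [6.1, 0.2, 2.1]
gripper_width: 0.586
```

Call:
{"fn": "carry_out", "kwargs": {
  "moves": [
    [[0, 0, 0], [0, -0.1, 0.03], 5],
    [[0, 0, 0], [0, -0.15, 0.05], 5]
  ]
}}

```text
t: 8.57
eef_pos: [0.5548, 0.0318, 0.1641]
tool_rot: [0.0, 0.653, 0.758, 0.0]
contact_force: [6.0, -0.1, 1.5]
gripper_width: 0.588
```

Call:
{"fn": "carry_out", "kwargs": {
  "moves": [
    [[0, 0, 0], [0, -0.1, 0.03], 5]
  ]
}}

```text
t: 8.7
eef_pos: [0.554, 0.0317, 0.1638]
tool_rot: [0.001, 0.653, 0.758, 0.001]
contact_force: [7.4, -0.4, 0.6]
gripper_width: 0.587
```

```bash
python3 -c "
from h import *
snap('s2')"
```

```text
[array([6.8, 0.1, 0.5])]
```

View pics/s2.png

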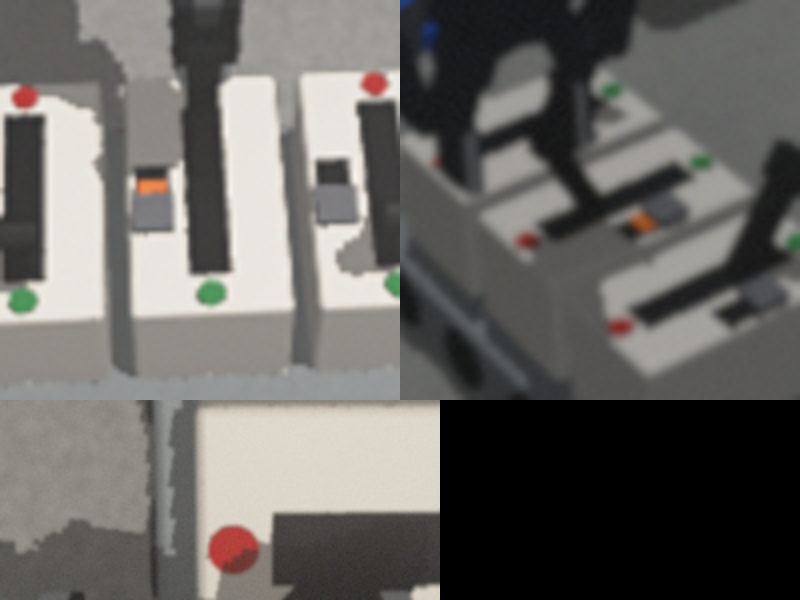

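The flag is about half in (scene crop ~(153,185)), lever around -0.5 rad, and the force is steady at about 7 N. Continuing, and I'll measure the remaining orange by pixel count.

Call:
{"fn": "carry_out", "kwargs": {
  "moves": [
    [[0, 0, 0], [0, -0.1, 0.06], 5],
    [[0, 0, 0], [0, -0.15, 0.1], 5]
  ]
}}

```text
t: 9.1
eef_pos: [0.5528, 0.0315, 0.1631]
tool_rot: [0.001, 0.653, 0.758, 0.001]
contact_force: [6.1, -0.2, 5.0]
gripper_width: 0.585
```

Call:
{"fn": "carry_out", "kwargs": {
  "moves": [
    [[0, 0, 0], [0, -0.1, 0.06], 5],
    [[0, 0, 0], [0, -0.15, 0.1], 5]
  ]
}}

```text
t: 9.35
eef_pos: [0.5506, 0.0311, 0.162]
tool_rot: [0.0, 0.653, 0.758, 0.0]
contact_force: [3.7, -0.1, 6.1]
gripper_width: 0.586
```

Call:
{"fn": "carry_out", "kwargs": {
  "moves": [
    [[0, 0, 0], [0, -0.1, 0.05], 5],
    [[0, 0, 0], [0, -0.15, 0.08], 5]
  ]
}}

```text
t: 9.6
eef_pos: [0.5488, 0.0309, 0.1611]
tool_rot: [-0.0, 0.653, 0.758, -0.0]
contact_force: [3.6, -0.5, 5.6]
gripper_width: 0.585
```

```bash
cat >> h.py <<'E'
def orange():
    from station import bot
    import cv2
    for c,(r,k) in {"scene":((242,268),(300,316)),"side":((245,265),(300,320))}.items():
        h=cv2.cvtColor(bot.read_camera(c)[r[0]:r[1],k[0]:k[1]],cv2.COLOR_RGB2HSV).astype(int)
        m=(h[...,0]<22)&(h[...,1]>110)&(h[...,2]>50); print(c,m.sum(),np.argwhere(m).mean(0) if m.any() else "")
    print(bot.get_obs()["contact_force"].round(1))
E
python3 -c "
from h import *
orange()"
```

```text
scene 22 [9.09090909 7.5       ]
side 22 [10.27272727 10.5       ]
[ 3.3 -0.4  6.9]
```

Call:
{"fn": "carry_out", "kwargs": {
  "moves": [
    [[0, 0, 0], [0, -0.1, 0.02], 5],
    [[0, 0, 0], [0, -0.2, 0.04], 5]
  ]
}}

```text
t: 9.95
eef_pos: [0.5471, 0.0307, 0.1606]
tool_rot: [0.0, 0.653, 0.758, 0.0]
contact_force: [5.4, -0.3, 3.0]
gripper_width: 0.584
```

Call:
{"fn": "carry_out", "kwargs": {
  "moves": [
    [[0, 0, 0], [0, -0.1, 0.04], 5],
    [[0, 0, 0], [0, -0.15, 0.06], 5]
  ]
}}

```text
t: 10.2
eef_pos: [0.546, 0.0305, 0.16]
tool_rot: [0.0, 0.653, 0.758, 0.0]
contact_force: [7.1, 0.1, 2.4]
gripper_width: 0.59
```

Call:
{"fn": "carry_out", "kwargs": {
  "moves": [
    [[0, 0, 0], [0, -0.1, 0.04], 5],
    [[0, 0, 0], [0, -0.15, 0.06], 5]
  ]
}}

```text
t: 10.45
eef_pos: [0.5441, 0.0302, 0.1591]
tool_rot: [0.0, 0.653, 0.758, 0.0]
contact_force: [5.2, 1.8, 1.1]
gripper_width: 0.584
```

```bash
python3 -c "
from h import *
orange()"
```

```text
scene 16 [9.5 7.5]
side 19 [10.15789474 10.84210526]
[5.8 0.2 0.5]
```

Call:
{"fn": "carry_out", "kwargs": {
  "moves": [
    [[0, 0, 0], [0, -0.1, 0.05], 5],
    [[0, 0, 0], [0, -0.2, 0.1], 5]
  ]
}}

```text
t: 10.8
eef_pos: [0.5421, 0.03, 0.158]
tool_rot: [0.0, 0.653, 0.758, 0.0]
contact_force: [6.9, -0.9, 0.6]
gripper_width: 0.587
```

Call:
{"fn": "carry_out", "kwargs": {
  "moves": [
    [[0, 0, 0], [0, -0.1, 0.05], 5],
    [[0, 0, 0], [0, -0.15, 0.07], 5]
  ]
}}

```text
t: 11.05
eef_pos: [0.5401, 0.0297, 0.1572]
tool_rot: [-0.0, 0.653, 0.758, -0.0]
contact_force: [5.2, -0.4, 0.7]
gripper_width: 0.586
```

Call:
{"fn": "carry_out", "kwargs": {
  "moves": [
    [[0, 0, 0], [0, -0.1, 0.05], 5],
    [[0, 0, 0], [0, -0.15, 0.07], 5]
  ]
}}

```text
t: 11.3
eef_pos: [0.5394, 0.0296, 0.1568]
tool_rot: [0.0, 0.653, 0.758, 0.0]
contact_force: [6.4, 0.5, 1.5]
gripper_width: 0.583
```

```bash
python3 -c "
from h import *
orange()"
```

```text
scene 14 [9.57142857 7.5       ]
side 16 [ 9.8125 10.8125]
[5.7 0.5 1.3]
```

Call:
{"fn": "carry_out", "kwargs": {
  "moves": [
    [[0, 0, 0], [0, -0.1, 0.05], 5],
    [[0, 0, 0], [0, -0.15, 0.08], 5]
  ]
}}

```text
t: 11.65
eef_pos: [0.5386, 0.0295, 0.1563]
tool_rot: [0.001, 0.653, 0.758, 0.001]
contact_force: [7.9, 0.6, 1.8]
gripper_width: 0.587
```

Call:
{"fn": "carry_out", "kwargs": {
  "moves": [
    [[0, 0, 0], [0, -0.1, 0.05], 5],
    [[0, 0, 0], [0, -0.15, 0.08], 5]
  ]
}}

```text
t: 11.9
eef_pos: [0.5379, 0.0294, 0.1558]
tool_rot: [0.001, 0.653, 0.758, 0.001]
contact_force: [9.8, 0.2, 0.6]
gripper_width: 0.586
```

Call:
{"fn": "carry_out", "kwargs": {
  "moves": [
    [[0, 0, 0], [0, -0.1, 0.05], 5],
    [[0, 0, 0], [0, -0.15, 0.08], 5]
  ]
}}

```text
t: 12.15
eef_pos: [0.5373, 0.0293, 0.1554]
tool_rot: [0.002, 0.653, 0.758, 0.002]
contact_force: [11.2, -0.7, 0.6]
gripper_width: 0.587
```

```bash
python3 -c "
from h import *
orange()"
```

```text
scene 14 [9.57142857 7.5       ]
side 14 [ 9.85714286 10.92857143]
[10.2  0.8  1.8]
```

Force has risen to 10–11 N with little travel, but some orange pixels remain. I'll look before pushing further.

```bash
python3 - <<'E'
from station import bot
import cv2,numpy as np
from h import *
a=bot.read_camera("scene")[215:290,290:350,::-1];b=bot.read_camera("side")[205:280,250:330,::-1]
cv2.imwrite("pics/s3.png",np.hstack([cv2.resize(a,(380,475),interpolation=cv2.INTER_CUBIC),cv2.resize(b,(420,475),interpolation=cv2.INTER_CUBIC)]))
print(bot.get_obs()["contact_force"],bot.get_obs()["torque"])
E
```

```text
[10.83985407 -0.28458702  1.61651594] [ 0.13337804 -2.28733548 -0.02819855]
```

View pics/s3.png

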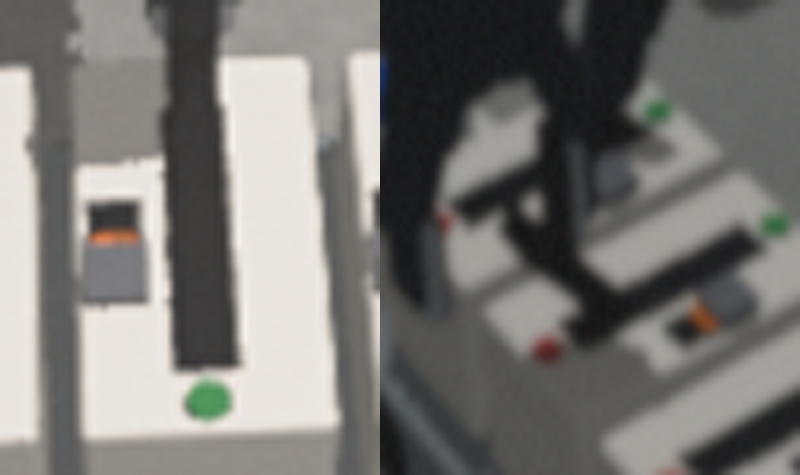

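About 2.5 mm of orange is still showing, so this isn't the stop yet. The finger is bearing low on the tilted lever, and friction is wasting the push. I'll back off, regrip about 12 mm higher, and push along the arc tangent.

Call:
{"fn": "carry_out", "kwargs": {
  "moves": [
    [[0, 0, 0], [0, 0.8, 0], 5],
    [[0, 0, 0], [0, 0.8, -1.2], 5],
    [[0, 0, 0], [0, 0.4, -1.2], 5],
    [[0, 0, 0], [0, 0.1, -1.2], 5]
  ]
}}

```text
t: 12.85
eef_pos: [0.5353, 0.029, 0.1665]
tool_rot: [0.0, 0.653, 0.758, 0.0]
contact_force: [4.7, 0.6, -0.0]
gripper_width: 0.584
```

Call:
{"fn": "carry_out", "kwargs": {
  "moves": [
    [[0, 0, 0], [0, -0.1, 0.05], 5],
    [[0, 0, 0], [0, -0.2, 0.1], 5]
  ]
}}

```text
t: 13.1
eef_pos: [0.5341, 0.0289, 0.1658]
tool_rot: [0.0, 0.653, 0.758, 0.001]
contact_force: [5.2, 1.1, 2.3]
gripper_width: 0.587
```

Call:
{"fn": "carry_out", "kwargs": {
  "moves": [
    [[0, 0, 0], [0, -0.1, 0.07], 5],
    [[0, 0, 0], [0, -0.15, 0.1], 5]
  ]
}}

```text
t: 13.35
eef_pos: [0.5331, 0.0287, 0.165]
tool_rot: [0.001, 0.653, 0.758, 0.001]
contact_force: [5.9, 0.9, 3.5]
gripper_width: 0.586
```

Call:
{"fn": "carry_out", "kwargs": {
  "moves": [
    [[0, 0, 0], [0, -0.1, 0.07], 5],
    [[0, 0, 0], [0, -0.15, 0.1], 5]
  ]
}}

```text
t: 13.6
eef_pos: [0.5323, 0.0286, 0.1644]
tool_rot: [0.001, 0.653, 0.758, 0.001]
contact_force: [5.6, 0.9, 5.4]
gripper_width: 0.582
```

Call:
{"fn": "carry_out", "kwargs": {
  "moves": [
    [[0, 0, 0], [0, -0.1, 0.06], 5],
    [[0, 0, 0], [0, -0.15, 0.09], 5]
  ]
}}

```text
t: 13.85
eef_pos: [0.5315, 0.0284, 0.1638]
tool_rot: [0.002, 0.653, 0.758, 0.002]
contact_force: [7.3, 1.1, 6.2]
gripper_width: 0.59
```

```bash
python3 -c "
from h import *
orange()"
```

```text
scene 14 [9.57142857 7.5       ]
side 15 [ 9.73333333 10.93333333]
[7.5 1.5 6.4]
```

```bash
python3 - <<'E'
from station import bot
import cv2
from h import *
# flag position: back-project from wrist pic w1 (318,268)? use scene pixel instead
sc=bot.camera_info("scene");d=ray(sc,np.array([[308,251.5]]))[0];F=sc["position"]+d*((.104-sc["position"][2])/d[2]);print(F)
i=bot.camera_info("wrist");print(proj(i,F),i["position"])
im=bot.read_camera("wrist");h=cv2.cvtColor(im,cv2.COLOR_RGB2HSV).astype(int);m=(h[...,0]<22)&(h[...,1]>130)&(h[...,2]>90);m[380:]=0
print("wrist orange",m.sum(),np.argwhere(m).min(0) if m.any() else"",np.argwhere(m).max(0) if m.any() else "")
cur=bot.read_camera("scene")[246:262,304:313].astype(int);print("cur R-B rows",(cur[...,0]-cur[...,2]).max(0).tolist(),(cur[...,0]-cur[...,2])[:,1:7].mean(1).round().tolist())
o=cv2.imread("pics/scene0.png")[246:262,304:313].astype(int);print("t0",(o[...,2]-o[...,0])[:,1:7].mean(1).round().tolist())
s=cv2.resize(cv2.imread("pics/s2.png")[:400,:400],(100,100),interpolation=cv2.INTER_AREA).astype(int)[41:57,34:43];print("s2",(s[...,2]-s[...,0])[:,1:7].mean(1).round().tolist())
E
```

```text
[0.60770436 0.01895386 0.104     ]
[[473.7664821  316.02742046]] [0.52114443 0.09664753 0.28934568]
wrist orange 1163 [ 85 363] [332 489]
cur R-B rows [74, 126, 132, 124, 104, 103, 102, 80, 21] [12.0, 4.0, 2.0, 0.0, 6.0, 61.0, 115.0, 53.0, -0.0, -3.0, -2.0, -2.0, -2.0, -2.0, -2.0, -3.0]
t0 [10.0, 6.0, 51.0, 73.0, 77.0, 82.0, 52.0, 5.0, -3.0, -2.0, -1.0, -2.0, -2.0, -2.0, -2.0, -3.0]
s2 [7.0, 1.0, 2.0, 45.0, 128.0, 154.0, 137.0, 56.0, 1.0, -4.0, -2.0, -2.0, -2.0, -2.0, -2.0, -3.0]
```

```bash
python3 - <<'E'
from station import bot
import cv2
from h import *
i=bot.camera_info("wrist");im=bot.read_camera("wrist")
c=im[230:400,390:560];cv2.imwrite("pics/w2.png",cv2.resize(np.ascontiguousarray(c[:,:,::-1]),(595,595),interpolation=cv2.INTER_CUBIC))
print(bot.get_obs()["contact_force"])
E
```

```text
[7.52285445 1.52066153 5.94600866]
```

View pics/w2.png

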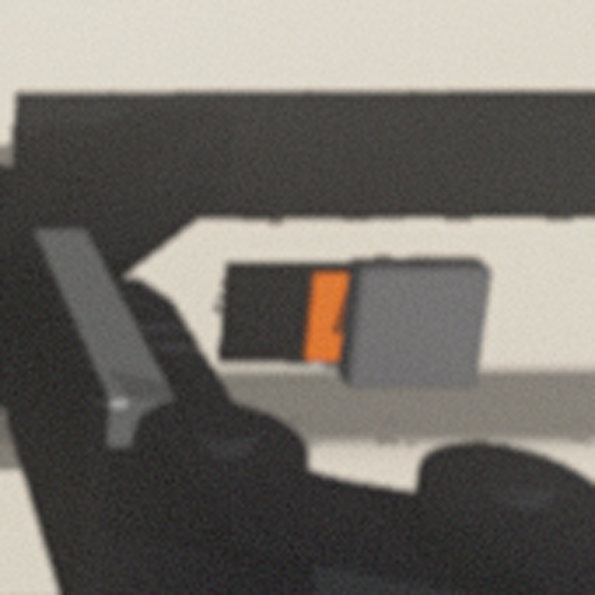

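```bash
python3 - <<'E'
from station import bot
import cv2
from h import *
i=bot.camera_info("wrist")
# w1 camera pose: same attitude, shifted with TCP
o=bot.get_obs(); j=dict(i); j["position"]=i["position"]+np.array([.6048,.0422,.2482])-o["eef_pos"]
u=np.array([np.cos(.149),np.sin(.149),0]);c=np.array([.6055,.04,.103])
def mx(i,uv,z=.103):
    d=ray(i,np.array(uv,float));P=i["position"]+d*((z-i["position"][2])/d[:,2])[:,None];return ((P-c)@u*1000).round(1)
print("now window left, orange left, hood left:",mx(i,[[390+222/3.5,230+315/3.5],[390+305/3.5,230+315/3.5],[390+350/3.5,230+315/3.5]]))
im=cv2.imread("pics/w1.png").astype(int)
s=im[262:274,295:365];print("w1 R-B",(s[...,2]-s[...,0]).mean(0).round().tolist());print("w1 G",s[...,1].mean(0).round().tolist())
for k in(306,312,328,333,357):print(k,mx(j,[[k,268]]))
E
```

```text
now window left, orange left, hood left: [-10.2   1.3   7.6]
w1 R-B [21.0, 22.0, 21.0, 21.0, 21.0, 22.0, 21.0, 22.0, 21.0, 20.0, 17.0, 13.0, 8.0, 5.0, 4.0, 5.0, 5.0, 22.0, 50.0, 76.0, 81.0, 80.0, 79.0, 80.0, 79.0, 80.0, 79.0, 77.0, 64.0, 39.0, 14.0, 6.0, 5.0, 5.0, 4.0, 6.0, 4.0, 5.0, 4.0, 6.0, 4.0, 4.0, 5.0, 4.0, 5.0, 5.0, 3.0, 4.0, 4.0, 5.0, 4.0, 4.0, 5.0, 4.0, 4.0, 2.0, 2.0, 1.0, 2.0, 1.0, 2.0, 5.0, 13.0, 19.0, 21.0, 21.0, 21.0, 21.0, 21.0, 21.0]
w1 G [202.0, 202.0, 203.0, 203.0, 202.0, 203.0, 203.0, 202.0, 202.0, 195.0, 175.0, 137.0, 88.0, 61.0, 60.0, 60.0, 57.0, 62.0, 71.0, 78.0, 82.0, 81.0, 81.0, 80.0, 81.0, 80.0, 82.0, 79.0, 75.0, 65.0, 58.0, 55.0, 55.0, 58.0, 58.0, 58.0, 60.0, 61.0, 62.0, 63.0, 61.0, 64.0, 62.0, 63.0, 63.0, 63.0, 63.0, 63.0, 61.0, 64.0, 61.0, 62.0, 58.0, 62.0, 76.0, 97.0, 111.0, 113.0, 115.0, 114.0, 114.0, 121.0, 154.0, 186.0, 198.0, 199.0, 200.0, 200.0, 200.0, 201.0]
306 [-9.8]
312 [-5.8]
328 [5.1]
333 [8.5]
357 [24.8]
```

The wrist close-up shows the tab's left edge about 11.5 mm from the window edge, against 4.3 mm at the start. That is about 7 mm of travel, so the force rise is the stop. I'll check with a sub-pixel measurement, one gentle extra press, then a second reading.

```bash
cat >> h.py <<'E'
def gap():
    """module-x of window left edge, orange left edge, mm (wrist view)"""
    from station import bot
    i=bot.camera_info("wrist");im=bot.read_camera("wrist").astype(float)
    u=np.array([np.cos(.149),np.sin(.149),0]);v=np.array([-u[1],u[0],0]);c=np.array([.6055,.04,.103])
    r=int(round(proj(i,c+.0*u-.0225*v)[0,1])); x0=int(proj(i,c-.018*u-.0225*v)[0,0]); x1=int(proj(i,c+.008*u-.0225*v)[0,0])
    s=im[r-4:r+5,x0:x1]; g=s[...,1].mean(0); o=(s[...,0]-s[...,2]).mean(0)
    X=x0+np.arange(len(g)); a=np.where(g<(g.max()+g.min())/2)[0][0]; xa=np.interp(-(g.max()+g.min())/2,-g[a-1:a+1],X[a-1:a+1])
    k=np.where(o[a+3:]>o.max()/2)[0][0]+a+3; xb=np.interp(o.max()/2,o[k-1:k+1],X[k-1:k+1])
    d=ray(i,np.array([[xa,r],[xb,r]],float));P=i["position"]+d*((.103-i["position"][2])/d[:,2])[:,None]
    m=((P-c)@u*1000); print("row",r,"edges",m.round(2),"gap",(m[1]-m[0]).round(2),bot.get_obs()["contact_force"].round(1))
E
python3 -c "
from h import *
gap();gap()"
```

```text
Traceback (most recent call last):
  File "h.py", line 39, in gap
    X=x0+np.arange(len(g)); a=np.where(g<(g.max()+g.min())/2)[0][0]; xa=np.interp(-(g.max()+g.min())/2,-g[a-1:a+1],X[a-1:a+1])
                                                                        ~~~~~~~~~^^^^^^^^^^^^^^^^^^^^^^^^^^^^^^^^^^^^^^^^^^^^^
ValueError: array of sample points is empty
```

Call:
{"fn": "carry_out", "kwargs": {
  "moves": [
    [[0, 0, 0], [0, -0.05, 0.04], 5],
    [[0, 0, 0], [0, -0.05, 0.04], 5]
  ]
}}

```text
t: 14.4
eef_pos: [0.5312, 0.0284, 0.1636]
tool_rot: [0.002, 0.653, 0.758, 0.002]
contact_force: [7.2, 0.6, 7.0]
gripper_width: 0.584
```

```bash
python3 -c "
from h import *
gap();gap()"
```

```text
Traceback (most recent call last):
  File "h.py", line 39, in gap
    X=x0+np.arange(len(g)); a=np.where(g<(g.max()+g.min())/2)[0][0]; xa=np.interp(-(g.max()+g.min())/2,-g[a-1:a+1],X[a-1:a+1])
                                                                        ~~~~~~~~~^^^^^^^^^^^^^^^^^^^^^^^^^^^^^^^^^^^^^^^^^^^^^
ValueError: array of sample points is empty
```

```bash
sed -i 's/r=int(round(proj.*/r=315; x0=450; x1=490/' h.py; python3 -c "
from h import *
gap();gap();orange()"
```

```text
row 315 edges [-10.76   1.53] gap 12.3 [7.  1.9 6.3]
row 315 edges [-10.76   1.53] gap 12.28 [7.3 2.1 7. ]
scene 14 [9.57142857 7.5       ]
side 15 [ 9.73333333 10.93333333]
[6.2 1.  6.2]
```

Call:
{"fn": "carry_out", "kwargs": {
  "moves": [
    [[0, 0, 0], [0, -0.08, 0.06], 5],
    [[0, 0, 0], [0, -0.08, 0.06], 5]
  ]
}}

```text
t: 14.9
eef_pos: [0.5308, 0.0283, 0.1633]
tool_rot: [0.002, 0.653, 0.758, 0.002]
contact_force: [7.2, 1.3, 7.5]
gripper_width: 0.589
```

```bash
python3 -c "
from h import *
gap();gap();gap()"
```

```text
row 315 edges [-10.72   1.56] gap 12.29 [7.5 1.7 7.9]
row 315 edges [-10.72   1.57] gap 12.29 [7.1 1.2 7.6]
row 315 edges [-10.74   1.56] gap 12.29 [6.7 1.5 7.1]
```

The flag doesn't move under extra force, so the stop is reached at about 10.5 N. Now the throw towards on.

Call:
{"fn": "carry_out", "kwargs": {
  "moves": [
    [[0, 0, 0], [0, 1, 0], 5],
    [[0, 0, 0], [0, 3, 0], 5],
    [[0, 0, 0], [0, 5, 0], 5],
    [[0, 0, 0], [0, 7, 0], 5],
    [[0, 0, 0], [0, 8.5, 0], 5]
  ]
}}

```text
t: 15.68
eef_pos: [0.6108, 0.0402, 0.1604]
tool_rot: [-0.001, 0.653, 0.758, -0.002]
contact_force: [-0.1, 1.6, -0.6]
gripper_width: 0.584
```

Call:
{"fn": "carry_out", "kwargs": {
  "moves": [
    [[0, 0, 0], [0, 0.3, 0], 5],
    [[0, 0, 0], [0, 0.6, 0], 5],
    [[0, 0, 0], [0, 0.9, 0], 5],
    [[0, 0, 0], [0, 1.2, 0], 5]
  ]
}}

```text
t: 16.18
eef_pos: [0.6236, 0.0421, 0.1617]
tool_rot: [-0.0, 0.653, 0.758, -0.0]
contact_force: [0.2, 0.4, -0.6]
gripper_width: 0.588
```

Call:
{"fn": "carry_out", "kwargs": {
  "moves": [
    [[0, 0, 0], [0, 0.2, 0.03], 5],
    [[0, 0, 0], [0, 0.4, 0.06], 5],
    [[0, 0, 0], [0, 0.6, 0.1], 5]
  ]
}}

```text
t: 16.55
eef_pos: [0.6298, 0.0431, 0.1606]
tool_rot: [-0.0, 0.653, 0.758, -0.0]
contact_force: [0.2, 0.4, 0.1]
gripper_width: 0.585
```

Call:
{"fn": "carry_out", "kwargs": {
  "moves": [
    [[0, 0, 0], [0, 0.2, 0.05], 5],
    [[0, 0, 0], [0, 0.4, 0.1], 5]
  ]
}}

```text
t: 16.8
eef_pos: [0.6338, 0.0436, 0.1595]
tool_rot: [-0.0, 0.653, 0.758, -0.0]
contact_force: [0.2, 0.1, 0.3]
gripper_width: 0.585
```

Call:
{"fn": "carry_out", "kwargs": {
  "moves": [
    [[0, 0, 0], [0, 0.2, 0], 5],
    [[0, 0, 0], [0, 0.4, 0], 5],
    [[0, 0, 0], [0, 0.6, 0.1], 5]
  ]
}}

```text
t: 17.18
eef_pos: [0.6395, 0.0445, 0.1587]
tool_rot: [-0.0, 0.653, 0.758, -0.0]
contact_force: [-2.3, 0.1, 2.6]
gripper_width: 0.583
```

Call:
{"fn": "carry_out", "kwargs": {
  "moves": [
    [[0, 0, 0], [0, 0.2, 0.03], 5],
    [[0, 0, 0], [0, 0.4, 0.08], 5]
  ]
}}

```text
t: 17.42
eef_pos: [0.6439, 0.0452, 0.1579]
tool_rot: [0.0, 0.653, 0.758, 0.0]
contact_force: [-2.2, -0.5, 2.8]
gripper_width: 0.589
```

Call:
{"fn": "carry_out", "kwargs": {
  "moves": [
    [[0, 0, 0], [0, 0.2, 0.05], 5],
    [[0, 0, 0], [0, 0.4, 0.1], 5]
  ]
}}

```text
t: 17.68
eef_pos: [0.6479, 0.0458, 0.1568]
tool_rot: [0.0, 0.653, 0.758, 0.0]
contact_force: [-1.7, -0.8, 2.1]
gripper_width: 0.587
```

Call:
{"fn": "carry_out", "kwargs": {
  "moves": [
    [[0, 0, 0], [0, 0.2, 0.05], 5],
    [[0, 0, 0], [0, 0.3, 0.1], 5]
  ]
}}

```text
t: 17.92
eef_pos: [0.6508, 0.0463, 0.1557]
tool_rot: [0.0, 0.653, 0.758, 0.0]
contact_force: [-0.3, 0.2, 0.3]
gripper_width: 0.587
```

Call:
{"fn": "carry_out", "kwargs": {
  "moves": [
    [[0, 0, 0], [0, 0.2, 0.05], 5],
    [[0, 0, 0], [0, 0.3, 0.1], 5]
  ]
}}

```text
t: 18.18
eef_pos: [0.6537, 0.0467, 0.1547]
tool_rot: [0.0, 0.653, 0.758, 0.0]
contact_force: [-0.3, 0.0, -0.0]
gripper_width: 0.588
```

Call:
{"fn": "carry_out", "kwargs": {
  "moves": [
    [[0, 0, 0], [0, 0.2, 0.05], 5],
    [[0, 0, 0], [0, 0.3, 0.1], 5]
  ]
}}

```text
t: 18.42
eef_pos: [0.6565, 0.0471, 0.1537]
tool_rot: [-0.0, 0.653, 0.758, -0.0]
contact_force: [-0.6, 0.0, -0.3]
gripper_width: 0.585
```

```bash
python3 -c "
from h import *
snap('s4')"
```

```text
[array([ 0.1,  0.4, -0.2])]
```

View pics/s4.png

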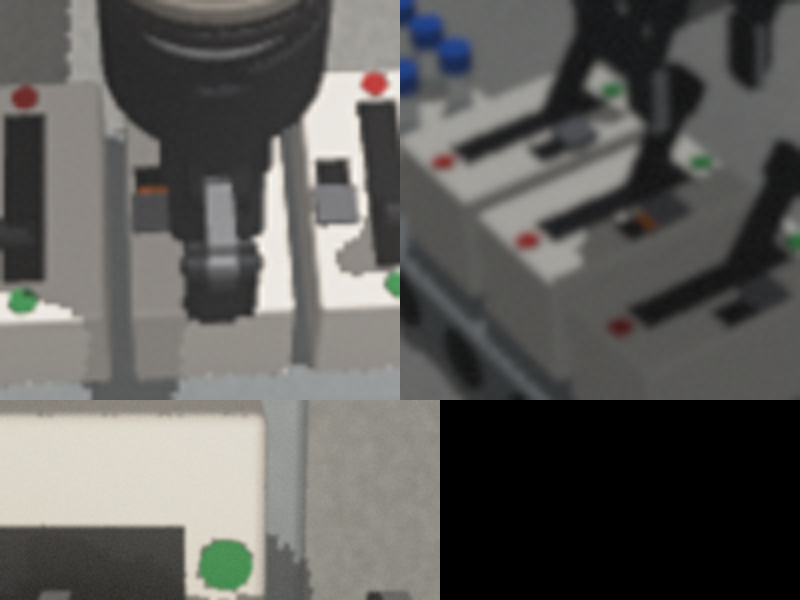

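The lever leans on like its neighbours with zero contact force: it is latched, and the flag is in as before. Lifting straight clear.

Call:
{"fn": "carry_out", "kwargs": {
  "moves": [
    [[0, 0, 0], [0, -0.3, -1], 5],
    [[0, 0, 0], [0, -0.3, -4], 5],
    [[0, 0, 0], [0, -0.3, -8], 5],
    [[0, 0, 0], [0, -0.3, -11], 5],
    [[0, 0, 0], [0, -0.3, -11], 5]
  ]
}}

```text
t: 19.2
eef_pos: [0.655, 0.0464, 0.2676]
tool_rot: [0.002, 0.653, 0.757, 0.002]
contact_force: [-0.2, 0.5, -0.6]
gripper_width: 0.583
```

Call:
{"fn": "carry_out", "kwargs": {
  "moves": [
    [[0, 0, 0], [-4, -3, 0], 5],
    [[0, 0, 0], [-4, -8, 0], 5],
    [[0, 0, 0], [-4, -13, 0], 5],
    [[0, 0, 0], [-4, -13, 0], 5]
  ]
}}

```text
t: 19.7
eef_pos: [0.5267, -0.0133, 0.2629]
tool_rot: [-0.002, 0.653, 0.757, -0.001]
contact_force: [-0.4, -0.2, 0.1]
gripper_width: 0.586
```

```bash
python3 - <<'E'
from station import bot
import cv2
from h import *
a=bot.read_camera("scene");b=bot.read_camera("side")
for l,c in(("tube_rack_center","scene"),("flask_center","scene"),("tube_rack_center","side"),("flask_center","side"),("breaker_lever","side")): print(l,c,[(round(d["score"],2),np.round(d["location"])) for d in bot.silhouettes(l,c)[:2]])
r=lambda x:cv2.resize(np.ascontiguousarray(x[:,:,::-1]),(400,400),interpolation=cv2.INTER_CUBIC)
cv2.imwrite("pics/s5.png",np.hstack([r(a[205:305,270:370]),r(b[190:290,250:350])]))
print(bot.get_obs()["contact_force"].round(1),bot.get_obs()["t"])
E
```

```text
tube_rack_center scene [(0.83, array([444., 267.]))]
flask_center scene [(0.93, array([196., 302.]))]
tube_rack_center side [(0.7, array([239., 224.]))]
flask_center side [(0.67, array([396., 336.]))]
breaker_lever side [(0.84, array([314., 230.]))]
[ 0.2 -0.9  0.2] 20.05
```

View pics/s5.png

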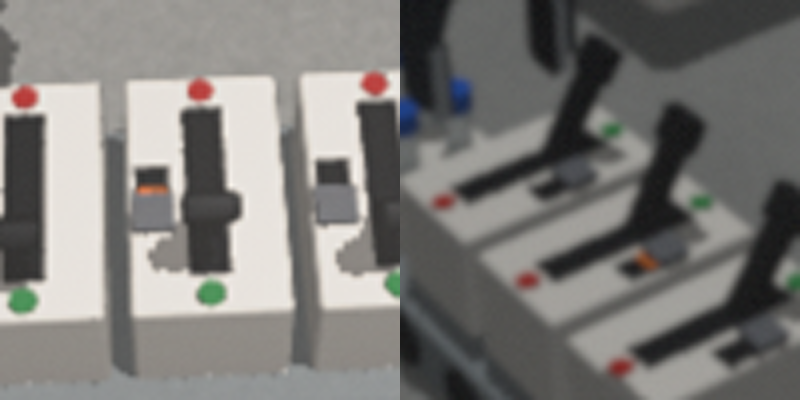

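```bash
python3 -c "
from station import bot
print(bot.hand_in(), bot.get_obs()['t'])"
```

```text
the job is handed in; nothing more can be done
the job is handed in; nothing more can be done
```

The middle cut-out was the tripped one. I reset it and handed in the job at about t = 20 s.

- **Off:** I straddled the lever with the open jaws and pushed it towards the red dot. Partway I took hold higher up twice, to keep the force down. I stopped when extra pressure no longer moved the flag. The highest force I read was about 11.3 N, but I only had readings at the end of each move, so a brief peak in between could have been missed.
- **On:** I threw the lever towards the green dot. The force rose to about 3.5 N and then dropped to zero as it latched. I then lifted clear.

**Last checks:**
- The lever stays on by itself and leans like its neighbours. According to the task, it only does that after a reset.
- Both neighbouring levers are still on.
- The rack and flask were found within about 4 px of where they were at the start, which is within the detector's scatter.
- Contact force on the arm is zero within noise.

**One disagreement:** a thin strip of orange still shows at the edge of the hood. Two wrist-camera estimates of the flag's travel gave about 7 mm, while the scene camera gave about 5.3 to 6.4 mm. I relied on the stop, the flag no longer moving and the latch as proof of the reset, so the 6.4 mm flag requirement was not confirmed by every measurement.

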